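Reset the air throttle from its seat and open the supply

ROBOT

A 6-joint arm with a two-finger parallel gripper is mounted at the origin on the work surface. World frame = base frame: x ahead of the robot, y to its left, z up, the work surface at z = 0. Lengths are in m, angles in rad, forces in N, time in s.
With the tool pointing down it reaches from about 0.325 to 1 m from the base axis. Payload 5.1 kg.
Tool frame: the origin (TCP) lies midway between the tips of the shut fingers; the grasp point (between the pads) lies 19 mm behind it; y points along the fingers, x is the direction in which the jaws open and shut, and the axes are right-handed (so a half turn about y gives the same grasp; the last joint's range is limited). The gripper opens to 85 mm and grips with 20 to 120 N. Pads are 22 mm wide; open, the fingers measure 114 mm over their backs; the gripper's body (76 mm by 85 mm) begins 54 mm behind the grasp point. The pads swing forward as they close: fully open they stand 13 mm farther back than shut.
Start: joints at [1.252, 0.124, 1.65, -0, 1.367, -0.083], TCP at [0.152, 0.632, 0.231] pointing down, gripper open.
Joint ranges: [-2.61, 2.61], [-1.02, 2.33], [0.03, 2.71], [-1.35, 4.49], [0.32, 2.68], [-2.91, 2.91]. Speed limits (rad/s): [2.57, 2.57, 3.14, 3.14, 3.14, 3.14].

INTERFACE

Orientations are given as a 3x3 rotation matrix whose columns are the frame's x, y, z axes.
In Python, from plant import manip, viewer, order gives the robot as it stands. The module is installed in compiled form; this text tells all that it offers.
- The arm moves only by the tool apply_moves, never from a script. Its argument "series" is a list of rows, each an object of numbers: "tx", "ty", "tz": the shift along the tool's x, y, z in mm; "turn": the turn about the tool's y in degrees. In form: [{"tx": .., "ty": .., "tz": .., "turn": ..}, ...]. A call has 1 to 12 rows; each row is the pose to reach, as a shift and turn from the pose commanded when the call began, along the tool's axes at that moment; what a row does not reach only later rows make up. A row lasts 1/12 s, in which the tool goes at most 41.7 mm and 7.16 degrees, less where a joint would pass 70% of its speed; a pose out of reach is approached as far as the arm can. A call with a gripper value outside its range is refused whole. "jaw" is the finger opening in mm, from 0 to 85.4, set as the call begins (left out, the last holds). The fingers move at their own pace and stop on an object; the grip force is fixed at half the most. Time passes only in rows, so rows that repeat a pose let the fingers close. It gives the time, the measured TCP pose, the force and the opening at its end, in the units of the state.
- manip.observe(): the state, without advancing time (a new reading comes with each control period).
- viewer.get_image(name): name is "side" or "top" or "wrist"; returns a dict with "pixels" (480x640x3 uint8, blue, green, red), "z_map" (480x640 float32, m along the optical axis (not along the pixel's ray), 0 where there is no reading), "camera_matrix" (3x3 intrinsics, pixels), "distortion" ([k1, k2, p1, p2, k3] as OpenCV has them; the pictures are not rectified), "position" and "orientation" of the camera in the world; the wrist camera has in their place "tool_from_camera" (4x4, takes a point from camera to tool coordinates, whose origin is the TCP and whose axes are the tool frame's). Camera axes: x right, y up, looking along -z (the intrinsics and any distortion apply to the point x, -y, -z); pixel columns grow to the right and rows downward; lengths in m; the calibration is good to about 2 mm. A picture is of the moment at which its call begins: read the wrist's pose just before it.
- order.job_done(): hands the job in, once; it reports no verdict.
The state is a dict: "time": time; "joints": joint angles; "qvel": joint speeds; "effort": joint torques, N m; "ee_pos": TCP position; "tool_rot": TCP orientation; "wrist_force": force on the tool from outside, world axes, zero at the start; "ft_torque": the same for the moment, N m; "opening": finger opening in m.
Only numpy, scipy, OpenCV 4.12 (cv2) and the standard library are available. Lean on these libraries where they do the work, as an engineer would, in place of code of your own. Each camera call takes 0.05 s, during which the arm holds its last target.

TASK

Set up the bench air manifold for a test run. With the supply still shut, wind the round throttle knob clockwise, gently, until the needle just comes up against its seat, then back it off exactly five clicks; after that swing the supply lever anticlockwise to fully open. Do not strain the needle on its seat, leave the fan wheel, bearing and spanner where they lie, and end with your hand clear of everything.

Things in the scene. Friction and masses are not known exactly. Their poses are not given: they have to be found in the camera images.
- manifold: bench air manifold, bolted down: steel base plate 110 mm (its x) by 380 mm (its y) by 8 mm, with a blue 21 mm pipe along its y at height 50 mm and two brass valves: supply ball valve with flat lever at y = -70 mm, throttle (needle valve) with round knob at y = +70 mm. Gauge at y = +150 mm, top 107 mm above the bench. Origin: centre of the plate's underside; z up
- knob_grip (a point): centre of the throttle knob: fluted round black knob, 42 mm diameter, 28 mm tall (118 to 146 mm above the bench), upright axis; the point is on the axis, half-way up. A raised ridge on its top points along this point's x axis, which turns with the knob. Clockwise from above closes, anticlockwise opens. At the start it is some 3 to 6 clicks open
- throttle_collar (a point): on the knob's axis, centre of the top of the fixed steel collar under the knob, 45 mm diameter, 115 mm above the bench. In it is a spring-ball detent with 18 clicks a turn (20 degrees, 0.349 rad each): the knob rests in notches; a click takes about 0.15 N m to start out of the notch, less up to the crest, then snaps into the next notch
- throttle_body (a point): on the knob's axis at the height of the pipe: the needle's seat is inside, a hard stop for the knob 2 degrees (0.035 rad) clockwise beyond the last notch. Let go there, the knob stays in that last notch: click nought; five clicks are 100 degrees anticlockwise from it. The angle of the seat is unmarked, differs from run to run and can only be felt
- throttle_stem (a point): on the knob's axis, in the gap between collar and knob, 116.5 mm above the bench. How hard to turn: once the needle is on its seat the knob's torque goes on rising, some 0.06 N m for each further 0.01 rad, where a click would already give way; 0.3 to 0.5 N m seats it well, beyond about 0.75 N m the needle is strained. It comes off the seat freely
- lever (a joint): quarter-turn lever of the supply valve, angle in rad about its upright axis: 0 = shut (lies across the pipe, points along the manifold's -x), 1.571 = fully open, at its stop (along the pipe, points along the manifold's -y); grows anticlockwise seen from above, needs about 0.3 N m, stays where it is left. It starts shut or up to 6 degrees from it
- lever_axis (a point): a point on the lever's upright turning axis, at the height of the lever's grip, 87.5 mm above the bench
- lever_grip (a point): middle of the lever's black grip sleeve, 85 mm from the turning axis; the sleeve is 66 mm long (46 to 112 mm from the axis), 17 mm wide, 11 mm thick, its underside 82 mm above the bench, free space below down to the plate. This point's x axis points along the lever from its tip to the turning axis
- fan: bystander: loose fan wheel with copper blades, 118 mm diameter, 32 mm tall, lying flat; origin at the centre of its underside
- bearing: bystander: loose steel bearing ring, 62 mm diameter, 16 mm tall, lying flat; origin at the centre of its underside
- spanner: bystander: loose dark steel open-ended spanner 200 mm long, lying flat along its x axis; origin at the middle of its underside

How it is judged:
On the way, in this order (a step that is already met when the one before it is completed fails the run):
1. the throttle is wound in until the needle bears on its seat (at least 3 N), the supply lever still shut (contact force between needle and valve_seat above 3 N and value of joint lever below 0.25 rad), for 0.05 s.
2. the knob stands five clicks out from the seat, the supply lever still shut (distance between needle_0 and click_five below 0.002 m and value of joint lever below 0.25 rad), for 0.3 s.
At the end, for the whole second after the job is handed in: The throttle knob rests in the fifth notch anticlockwise from its seat (within 6 degrees) and the supply lever stands fully open (at least 1.45 rad of 1.571) (distance between needle_0 and click_five below 0.002 m and value of joint lever above 1.45 rad); the robot touches nothing.
It fails at once if the needle is strained on its seat (more than 45 N, about 0.75 N m at the knob) (contact force between needle and valve_seat above 45 N).
It fails at once if a bystander is shifted by more than 15 mm (distance of any of fan, bearing, spanner from where it was at the start of the episode above 0.015 m).
It also fails if it takes over 72 s, if anything falls off the work surface, if the arm or the gripper's body presses on something with over 40 N, if the wrist force passes 120 N, or if a joint passes its speed limit or range.

## Working session

There is one attempt and no reset: what is moved stays moved. The work goes in short steps, Python scripts to look and compute and a tool call to move; the robot and the scene stay as the last step left them, time stands still between calls to the robot, and variables do not carry over. Pictures are saved under pics/ and viewed, and the job is handed in when it is done.

Besides the shell and the picture viewer there is one more tool, called by a JSON object that holds its "method" and its "body", one argument or row to a line. apply_moves: Moves the arm, as the interface text tells. Its arguments: {"type":"object","properties":{"series":{"type":"array","items":{"type":"object","properties":{"tx":{"type":"number"},"ty":{"type":"number"},"tz":{"type":"number"},"turn":{"type":"number"}}}},"jaw":{"type":"number"}},"required":["series"]}

```bash
mkdir -p pics; cat > h.py <<'E'
import numpy as np, cv2
from plant import manip, viewer, order
def cam(name,fn=None):
    s=manip.observe(); d=viewer.get_image(name)
    if name=='wrist':
        T=np.eye(4);T[:3,:3]=s['tool_rot'];T[:3,3]=s['ee_pos']
        C=T@np.array(d['tool_from_camera'])
    else:
        C=np.eye(4);C[:3,:3]=np.array(d['orientation']);C[:3,3]=d['position']
    d['C']=C
    if fn: cv2.imwrite('pics/'+fn,d['pixels']); np.savez('pics/'+fn+'.npz',C=C,z=d['z_map'],K=d['camera_matrix'],D=d['distortion'],px=d['pixels'])
    return d
def load(fn):
    z=np.load('pics/'+fn+'.npz'); return dict(C=z['C'],z_map=z['z'],camera_matrix=z['K'],distortion=z['D'],pixels=z['px'])
def ray(d,u,v):
    p=cv2.undistortPoints(np.array([[[u,v]]],float),np.array(d['camera_matrix'],float),np.array(d['distortion'],float))[0,0]
    return np.array([p[0],-p[1],-1.])
def P(d,u,v):  # by depth
    z=d['z_map'][int(round(v)),int(round(u))]
    return (d['C']@np.append(ray(d,u,v)*z,1))[:3]
def PH(d,u,v,h): # at height
    r=d['C'][:3,:3]@ray(d,u,v); o=d['C'][:3,3]
    return o+r*(h-o[2])/r[2]
def proj(d,X):
    X=np.atleast_2d(X); c=(np.linalg.inv(d['C'])@np.c_[X,np.ones(len(X))].T).T[:,:3]
    c=c*[1,-1,-1]
    return cv2.projectPoints(c,np.zeros(3),np.zeros(3),np.array(d['camera_matrix'],float),np.array(d['distortion'],float))[0][:,0]
E
python3 - <<'E'
from h import *
np.set_printoptions(precision=4,suppress=True)
s=manip.observe()
for k,v in s.items(): print(k,np.array(v).tolist())
for n in('top','side','wrist'):
    d=cam(n,n+'1.png'); print(n,d['C'])
E
```

```text
time 0.0
joints [1.2524365069188106, 0.12452685927868919, 1.651675382233481, -2.7020836880525862e-05, 1.3674649615165198, -0.08257814178324696]
qvel [-0.0009652898576801776, -0.0008410272524936186, -0.00027927464265988016, -0.0007363843902352695, -1.0118301399928548e-05, -0.0007447855678970566]
effort [0.0004641204395738896, -42.358524799346924, -36.54645323753357, 5.7166595297530876e-05, 0.006644637178396806, -2.4065407160378527e-05]
ee_pos [0.15167438138908462, 0.6314365605693247, 0.23003810431452382]
tool_rot [[0.23359712936333918, -0.0006242182499022976, -0.972333271828535], [0.972331269505394, -0.0019785855623461667, 0.2335979185292573], [-0.002069660657313854, -0.9999978477730586, 0.0001447550158121299]]
wrist_force [0.3303238824911755, -0.6821200427022853, -0.38109642302509517]
ft_torque [0.06301288608677628, 0.023632199506244494, 0.02256507080048844]
opening 0.08556362694112722
top [[ 0.0238  0.9935 -0.1111  0.4893]
 [-0.9997  0.0247  0.007   0.0034]
 [ 0.0097  0.1109  0.9938  1.1333]
 [ 0.      0.      0.      1.    ]]
side [[-0.9873  0.1278 -0.0944  0.5208]
 [-0.1582 -0.7364  0.6578  0.6917]
 [ 0.0145  0.6644  0.7473  0.8601]
 [ 0.      0.      0.      1.    ]]
wrist [[ 0.234  -0.9361 -0.2626  0.0854]
 [ 0.9722  0.2247  0.0654  0.647 ]
 [-0.0022 -0.2706  0.9627  0.3736]
 [ 0.      0.      0.      1.    ]]
```

View pics/top1.png

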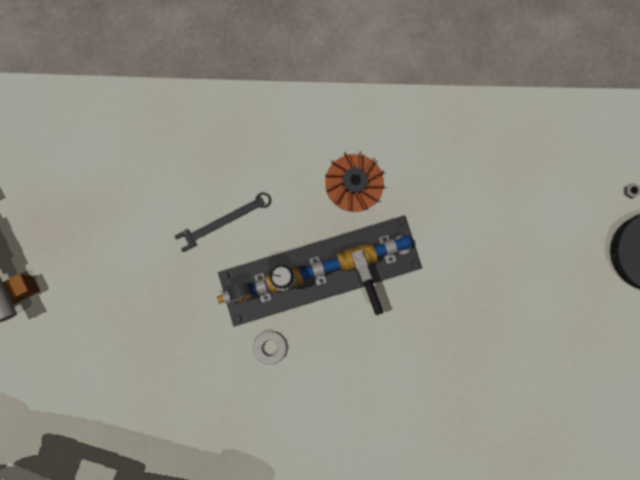

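View pics/side1.png

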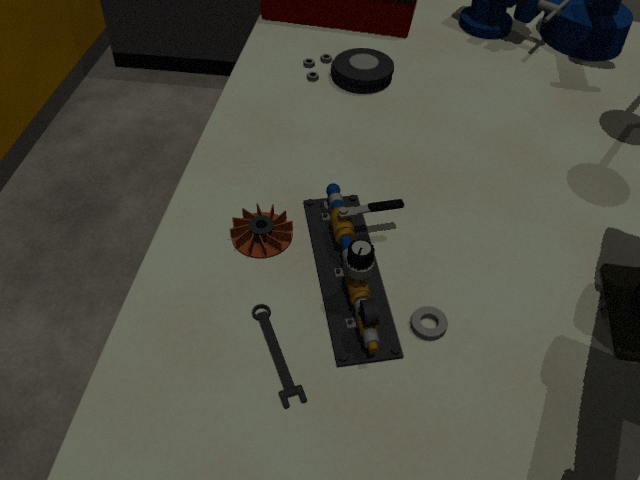

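View pics/wrist1.png

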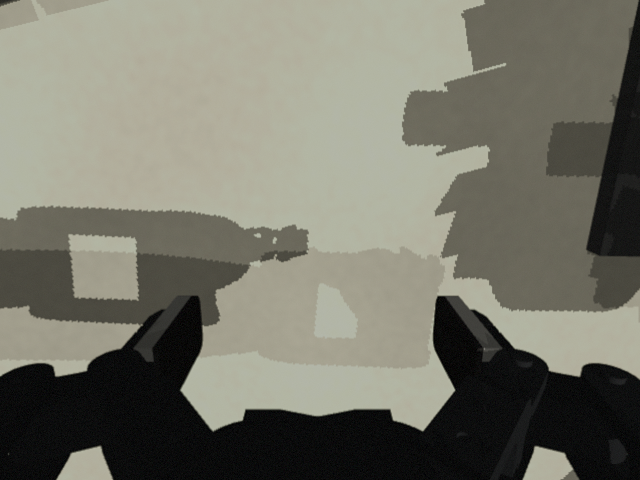

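The top view shows the knob near (282,277), the lever from (361,255) to (379,312), the plate, and the bystanders. I'll enlarge it.

```bash
python3 - <<'E'
from h import *
d=load('top1.png'); im=d['pixels'][200:360,200:430]
cv2.imwrite('pics/topc.png',cv2.resize(im,None,fx=3.4,fy=3.4,interpolation=cv2.INTER_CUBIC))
d=load('side1.png'); im=d['pixels'][170:370,290:450]
cv2.imwrite('pics/sidec.png',cv2.resize(im,None,fx=3,fy=3,interpolation=cv2.INTER_CUBIC))
E
```

```text
(no output)
```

View pics/topc.png

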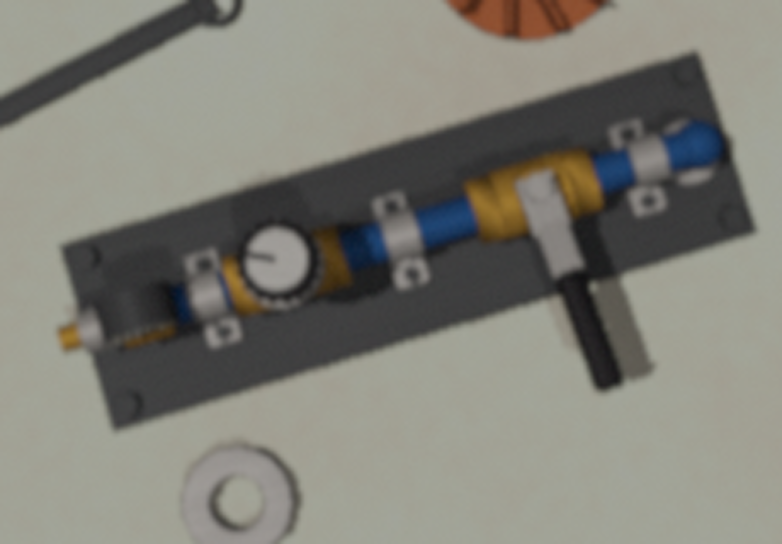

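View pics/sidec.png

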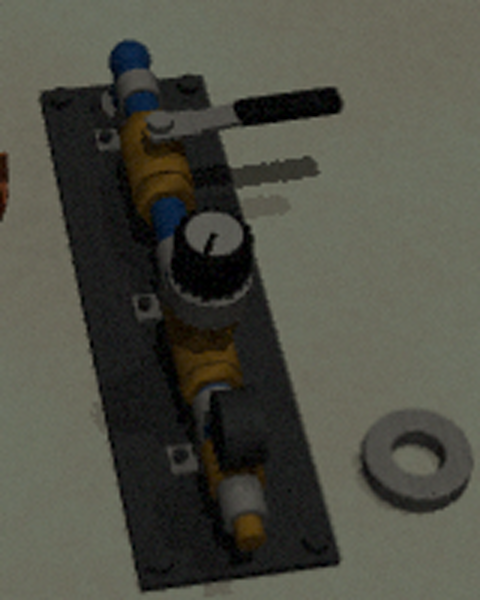

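In the crop, the plate corners are at (63,245), (697,54), (755,231) and (115,430). The knob cap is at (277,259), the ridge runs from there to (248,256), and the lever grip runs from (570,278) to (607,386).

```bash
python3 - <<'E'
from h import *
np.set_printoptions(precision=4,suppress=True)
d=load('top1.png'); f=lambda x,y:(200+x/3.4,200+y/3.4)
c=[PH(d,*f(*p),.008)[:2] for p in [(63,245),(697,54),(755,231),(115,430)]]
# model: gauge end=+y ; image left
print(np.array(c)); print([np.linalg.norm(c[i]-c[(i+1)%4]) for i in range(4)])
o=np.mean(c,0); ydir=(c[0]+c[3]-c[1]-c[2]); ydir/=np.linalg.norm(ydir); xdir=np.array([ydir[1],-ydir[0]])
print('o',o,'x',xdir,'y',ydir, 'ang',np.degrees(np.arctan2(xdir[1],xdir[0])))
print('plate pred knob',o+.07*ydir,'lever axis',o-.07*ydir)
k=PH(d,*f(277,259),.146); r=PH(d,*f(248,256),.146); print('knob',k,P(d,*f(280,262)),'ridge ang',np.degrees(np.arctan2(*(r-k)[1::-1])))
a=PH(d,*f(570,278),.093);b=PH(d,*f(607,386),.093);print('grip',a,b,np.linalg.norm(a-b))
la=PH(d,*f(541,188),.093);print('axis',la,P(d,*f(541,188)),P(d,*f(588,332)), np.linalg.norm(b-la))
print('lever dir',np.degrees(np.arctan2(*(b-a)[1::-1])),np.degrees(np.arctan2(*(b-la)[1::-1])))
s=load('side1.png'); g=lambda x,y:(290+x/3,170+y/3)
print('side knob',PH(s,*g(214,233),.146),P(s,*g(214,233)),'ridge',PH(s,*g(206,251),.146))
print('side axis',P(s,*g(160,125)),PH(s,*g(160,125),.093),'tip',PH(s,*g(340,97),.093))
for q in [(190,240),(263,199)]: print('spanner',PH(d,*q,.01))
print('fan',PH(d,355,181,.032),'bearing',PH(d,270,347,.016))
E
```

```text
[[ 0.5638  0.1877]
 [ 0.6818 -0.1689]
 [ 0.5813 -0.2025]
 [ 0.4613  0.1543]]
[np.float64(0.3756817277638538), np.float64(0.10598384497990897), np.float64(0.37646760036334387), np.float64(0.10780143239892569)]
o [ 0.5721 -0.0074] x [0.9486 0.3164] y [-0.3164  0.9486] ang 18.444784101480625
plate pred knob [0.5499 0.0591] lever axis [ 0.5942 -0.0738]
knob [0.5503 0.0593 0.146 ] [0.5487 0.0576 0.1492] ridge ang 85.4730650749681
grip [ 0.5474 -0.0906  0.093 ] [ 0.4919 -0.1106  0.093 ] 0.058933891770450234
axis [ 0.5942 -0.0747  0.093 ] [ 0.5942 -0.0748  0.0926] [ 0.5195 -0.1001  0.0952] 0.10831397755336969
lever dir -160.19671829757854 -160.6739844857223
side knob [0.5504 0.0594 0.146 ] [0.5502 0.0626 0.1496] ridge [0.553  0.0723 0.146 ]
side axis [ 0.5937 -0.0673  0.0917] [ 0.5936 -0.066   0.093 ] tip [ 0.4907 -0.108   0.093 ]
spanner [0.624  0.2446 0.01  ]
spanner [0.7077 0.1074 0.01  ]
fan [ 0.7428 -0.0691  0.032 ] bearing [0.425 0.084 0.016]
```

Plate, top and side views agree to within 2 mm: knob axis at (0.550, 0.0593) and lever axis at about (0.594, -0.074), with the manifold yawed 18.4° and the lever about 1° from shut. Next I'll hover over the knob, keeping the yaw.

{"method": "apply_moves", "body": {
  "series": [
    {"tx": -25, "tz": -28},
    {"tx": -50, "tz": -56},
    {"tx": -75, "tz": -84},
    {"tx": -100, "tz": -112},
    {"tx": -125, "tz": -140},
    {"tx": -150, "tz": -169},
    {"tx": -175, "tz": -197},
    {"tx": -200, "tz": -225},
    {"tx": -225, "tz": -253},
    {"tx": -250, "tz": -281},
    {"tx": -275, "tz": -309},
    {"tx": -300, "tz": -337}
  ]
}}

```text
validation failed for argument at $.se...
```

{"method": "apply_moves", "body": {
  "series": [
    {"tx": -25, "tz": -28},
    {"tx": -50, "tz": -56},
    {"tx": -75, "tz": -84},
    {"tx": -100, "tz": -112},
    {"tx": -125, "tz": -140},
    {"tx": -150, "tz": -169},
    {"tx": -163, "tz": -184},
    {"tx": -163, "tz": -184},
    {"tx": -163, "tz": -184},
    {"tx": -163, "tz": -184}
  ]
}}

```text
validation failed for argument at $.se...
```

```bash
python3 - <<'E'
from h import *
np.set_printoptions(precision=4,suppress=True)
s=manip.observe()
for k in ('time','joints','ee_pos','tool_rot','wrist_force','ft_torque'): print(k,np.array(s[k]))
d=cam('wrist','w2.png'); print(proj(d,[[.55,.0593,.146],[.594,-.074,.093]]))
E
```

```text
time 0.15
joints [ 1.2524  0.1244  1.6514  0.      1.3675 -0.0826]
ee_pos [0.1517 0.6316 0.2303]
tool_rot [[ 0.2336 -0.0006 -0.9723]
 [ 0.9723 -0.0016  0.2336]
 [-0.0017 -1.      0.0002]]
wrist_force [-0.7622  0.7109  0.5642]
ft_torque [ 0.0053 -0.0296  0.0683]
[[-160.7235  756.5662]
 [-188.8791  723.3519]]
```

View pics/w2.png

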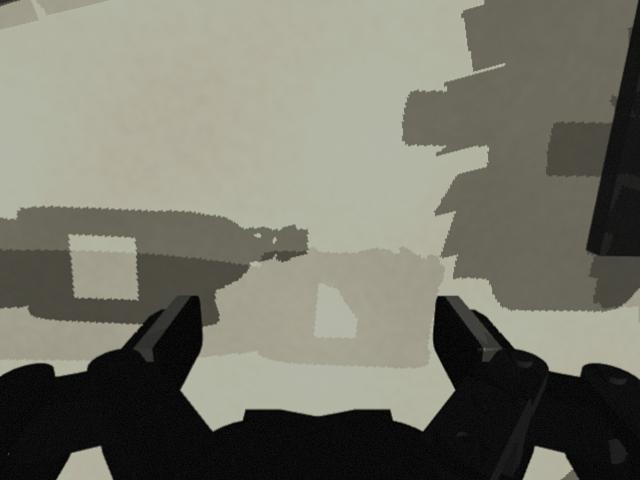

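The call was refused and the arm didn't move, so all four fields are probably required in each row.

{"method": "apply_moves", "body": {
  "series": [
    {"tx": -25, "ty": 0, "tz": -28, "turn": 0},
    {"tx": -50, "ty": 0, "tz": -56, "turn": 0},
    {"tx": -75, "ty": 0, "tz": -84, "turn": 0},
    {"tx": -100, "ty": 0, "tz": -112, "turn": 0},
    {"tx": -125, "ty": 0, "tz": -140, "turn": 0},
    {"tx": -150, "ty": 0, "tz": -169, "turn": 0},
    {"tx": -175, "ty": 0, "tz": -197, "turn": 0},
    {"tx": -200, "ty": 0, "tz": -225, "turn": 0},
    {"tx": -225, "ty": 0, "tz": -253, "turn": 0},
    {"tx": -250, "ty": 0, "tz": -281, "turn": 0},
    {"tx": -275, "ty": 0, "tz": -309, "turn": 0},
    {"tx": -300, "ty": 0, "tz": -337, "turn": 0}
  ]
}}

```text
time: 1.2
ee_pos: [0.41, 0.2599, 0.2314]
tool_rot: [[0.233, 0.0, -0.972], [0.972, 0.0, 0.233], [0.0, -1.0, -0.0]]
wrist_force: [0.1, 0.6, 0.7]
opening: 0.0855
```

{"method": "apply_moves", "body": {
  "series": [
    {"tx": -25, "ty": 0, "tz": -28, "turn": 0},
    {"tx": -50, "ty": 0, "tz": -56, "turn": 0},
    {"tx": -75, "ty": 0, "tz": -84, "turn": 0},
    {"tx": -100, "ty": 0, "tz": -112, "turn": 0},
    {"tx": -125, "ty": 0, "tz": -140, "turn": 0},
    {"tx": -150, "ty": 0, "tz": -169, "turn": 0},
    {"tx": -163, "ty": 0, "tz": -184, "turn": 0},
    {"tx": -163, "ty": 0, "tz": -184, "turn": 0},
    {"tx": -163, "ty": 0, "tz": -184, "turn": 0},
    {"tx": -163, "ty": 0, "tz": -184, "turn": 0}
  ]
}}

```text
time: 2.03
ee_pos: [0.5498, 0.0605, 0.231]
tool_rot: [[0.234, -0.001, -0.972], [0.972, 0.0, 0.234], [0.0, -1.0, 0.001]]
wrist_force: [0.4, 0.7, 0.0]
opening: 0.0857
```

```bash
python3 - <<'E'
from h import *
np.set_printoptions(precision=4,suppress=True)
s=manip.observe()
for k in ('time','joints','ee_pos','tool_rot','wrist_force','ft_torque'): print(k,np.array(s[k]))
d=cam('wrist','w2.png'); print(proj(d,[[.55,.0593,.146],[.594,-.074,.093]]))
print((np.array([.5502,.0593,.117])-s['ee_pos'])@s['tool_rot']*1000)
E
```

```text
time 2.0333
joints [ 0.0123 -0.0899  1.8673  0.0004  1.365  -1.3228]
ee_pos [0.5498 0.0605 0.231 ]
tool_rot [[ 0.2335 -0.0009 -0.9724]
 [ 0.9724  0.0004  0.2335]
 [ 0.0002 -1.      0.0009]]
wrist_force [0.4279 0.6857 0.0103]
ft_torque [0.0211 0.0739 0.084 ]
[[316.7588 240.83  ]
 [166.8552 310.8191]]
[ -1.0979 113.9926  -0.7676]
```

View pics/w2.png

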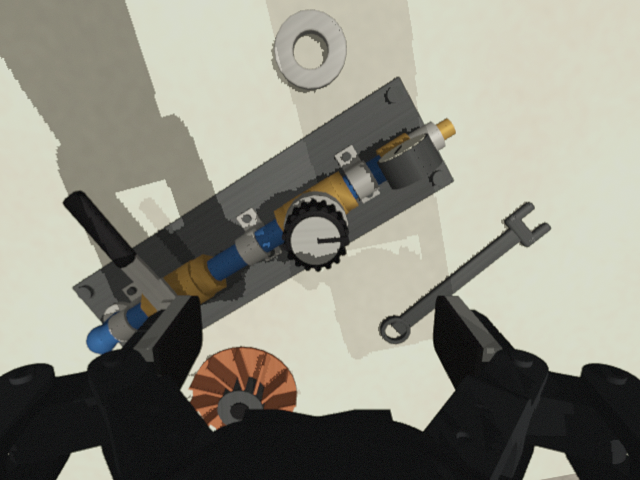

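The knob cap appears at about (316,239) against a predicted (317,241), which is a good match. Descending.

{"method": "apply_moves", "body": {
  "series": [
    {"tx": -1, "ty": 20, "tz": -1, "turn": 0},
    {"tx": -1, "ty": 45, "tz": -1, "turn": 0},
    {"tx": -1, "ty": 70, "tz": -1, "turn": 0},
    {"tx": -1, "ty": 90, "tz": -1, "turn": 0},
    {"tx": -1, "ty": 105, "tz": -1, "turn": 0},
    {"tx": -1, "ty": 113, "tz": -1, "turn": 0},
    {"tx": -1, "ty": 113, "tz": -1, "turn": 0},
    {"tx": -1, "ty": 113, "tz": -1, "turn": 0},
    {"tx": -1, "ty": 113, "tz": -1, "turn": 0}
  ]
}}

```text
time: 2.83
ee_pos: [0.5519, 0.0593, 0.1199]
tool_rot: [[0.233, 0.003, -0.972], [0.972, 0.0, 0.233], [0.001, -1.0, -0.002]]
wrist_force: [-0.4, -0.3, 0.4]
opening: 0.0855
```

```bash
cat > st.py <<'E'
from h import *
np.set_printoptions(precision=4,suppress=True)
s=manip.observe()
R=s['tool_rot']; 
for k in ('time','joints','ee_pos','wrist_force','ft_torque','opening','effort'): print(k,np.array(s[k]))
print('yaw',np.degrees(np.arctan2(R[1][0],R[0][0])))
E
python3 - <<'E'
from h import *
np.set_printoptions(precision=4,suppress=True)
d=load('w2.png')
cv2.imwrite('pics/w2c.png',cv2.resize(d['pixels'][190:290,260:380],None,fx=5,fy=5,interpolation=cv2.INTER_CUBIC))
E
python3 st.py
```

```text
time 2.8333
joints [ 0.0104  0.0105  1.9646  0.      1.164  -1.3253]
ee_pos [0.5519 0.0593 0.1199]
wrist_force [-0.3801 -0.283   0.4065]
ft_torque [-0.0275  0.0331 -0.0149]
opening 0.08548435225982033
effort [  0.0913 -33.5734 -33.0172   0.0028   0.0189   0.0006]
yaw 76.5307585443398
```

View pics/w2c.png

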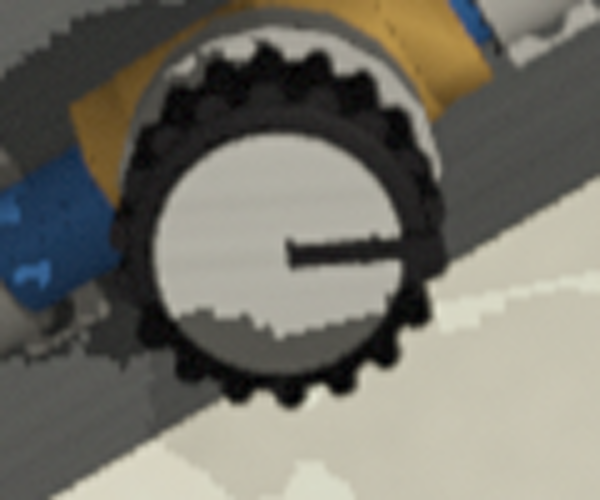

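```bash
python3 - <<'E'
from h import *
np.set_printoptions(precision=4,suppress=True)
d=load('w2.png'); f=lambda x,y:(260+x/5,190+y/5)
a=PH(d,*f(278,253),.146);b=PH(d,*f(290,254),.146);c=PH(d,*f(402,249),.146); print(a,b,c,np.degrees(np.arctan2(*(c-b)[1::-1])),np.degrees(np.arctan2(*(c-a)[1::-1])))
E
```

```text
[0.5497 0.0586 0.146 ] [0.5502 0.06   0.146 ] [0.5527 0.0735 0.146 ] 79.14481965289548 78.40497811548873
```

{"method": "apply_moves", "body": {
  "series": [
    {"tx": 0, "ty": 0, "tz": 0, "turn": 0},
    {"tx": 0, "ty": 0, "tz": 0, "turn": 0},
    {"tx": 0, "ty": 0, "tz": 0, "turn": 0},
    {"tx": 0, "ty": 0, "tz": 0, "turn": 0},
    {"tx": 0, "ty": 0, "tz": 0, "turn": 0},
    {"tx": 0, "ty": 0, "tz": 0, "turn": 0}
  ],
  "jaw": 30
}}

```text
time: 3.33
ee_pos: [0.5514, 0.0588, 0.1193]
tool_rot: [[0.234, 0.001, -0.972], [0.972, -0.0, 0.234], [0.0, -1.0, -0.001]]
wrist_force: [-1.6, 0.1, 4.8]
opening: 0.0403
```

```bash
python3 st.py
```

```text
time 3.3333
joints [ 0.0095  0.0112  1.965  -0.0001  1.1645 -1.3254]
ee_pos [0.5514 0.0588 0.1193]
wrist_force [-1.6362  0.1499  4.7888]
ft_torque [-0.0617  0.326   0.0215]
opening 0.04034845289827412
effort [  0.0845 -31.6058 -31.9055   0.1007  -0.5012   0.0014]
yaw 76.48674252093313
```

The knob is gripped with an opening of 40.3 mm. I'll turn it 36° clockwise, which is safe because it's at least 3 clicks open.

{"method": "apply_moves", "body": {
  "series": [
    {"tx": 0, "ty": 0, "tz": 0, "turn": 3},
    {"tx": 0, "ty": 0, "tz": 0, "turn": 6},
    {"tx": 0, "ty": 0, "tz": 0, "turn": 9},
    {"tx": 0, "ty": 0, "tz": 0, "turn": 12},
    {"tx": 0, "ty": 0, "tz": 0, "turn": 15},
    {"tx": 0, "ty": 0, "tz": 0, "turn": 18},
    {"tx": 0, "ty": 0, "tz": 0, "turn": 21},
    {"tx": 0, "ty": 0, "tz": 0, "turn": 24},
    {"tx": 0, "ty": 0, "tz": 0, "turn": 24}
  ]
}}

```text
time: 4.08
ee_pos: [0.551, 0.0579, 0.1193]
tool_rot: [[0.61, -0.0, -0.793], [0.793, -0.002, 0.61], [-0.002, -1.0, -0.001]]
wrist_force: [-3.6, -3.8, 7.8]
opening: 0.0405
```

```bash
python3 st.py
```

```text
time 4.0833
joints [ 0.0089  0.011   1.9652 -0.0024  1.1659 -0.9051]
ee_pos [0.551  0.0579 0.1193]
wrist_force [-3.5681 -3.7703  7.777 ]
ft_torque [-0.648   0.6434  0.1439]
opening 0.04045781384879695
effort [  1.588  -30.989  -32.1571   0.9208  -1.0269   0.4535]
yaw 52.42272953894896
```

{"method": "apply_moves", "body": {
  "series": [
    {"tx": 0, "ty": 0, "tz": 0, "turn": 3},
    {"tx": 0, "ty": 0, "tz": 0, "turn": 6},
    {"tx": 0, "ty": 0, "tz": 0, "turn": 9},
    {"tx": 0, "ty": 0, "tz": 0, "turn": 12},
    {"tx": 0, "ty": 0, "tz": 0, "turn": 15},
    {"tx": 0, "ty": 0, "tz": 0, "turn": 18},
    {"tx": 0, "ty": 0, "tz": 0, "turn": 20},
    {"tx": 0, "ty": 0, "tz": 0, "turn": 20}
  ]
}}

```text
time: 4.75
ee_pos: [0.5504, 0.0573, 0.1192]
tool_rot: [[0.844, -0.002, -0.537], [0.537, -0.003, 0.844], [-0.004, -1.0, -0.002]]
wrist_force: [-6.1, -5.3, 8.2]
opening: 0.0408
```

```bash
python3 st.py
```

```text
time 4.75
joints [ 0.0085  0.0107  1.9656 -0.0037  1.1677 -0.5566]
ee_pos [0.5504 0.0573 0.1192]
wrist_force [-6.0602 -5.2836  8.1963]
ft_torque [-0.9774  1.0549  0.1396]
opening 0.040819320150786036
effort [  2.547  -30.2633 -32.5574   1.4203  -1.7072   0.364 ]
yaw 32.461217063498886
```

{"method": "apply_moves", "body": {
  "series": [
    {"tx": 0, "ty": 0, "tz": 0, "turn": 3},
    {"tx": 0, "ty": 0, "tz": 0, "turn": 3}
  ]
}}

```text
time: 4.92
ee_pos: [0.5502, 0.0573, 0.1193]
tool_rot: [[0.871, -0.003, -0.491], [0.491, -0.004, 0.871], [-0.004, -1.0, -0.002]]
wrist_force: [-7.8, -6.4, 8.8]
opening: 0.0403
```

```bash
python3 st.py
```

```text
time 4.9167
joints [ 0.0084  0.0106  1.9657 -0.0039  1.1681 -0.5036]
ee_pos [0.5502 0.0573 0.1193]
wrist_force [-7.7542 -6.4105  8.784 ]
ft_torque [-1.0193  1.1744  0.0775]
opening 0.04027122026175886
effort [  2.7366 -30.14   -32.6275   1.4727  -1.8319   0.3789]
yaw 29.424671398720474
```

Lateral force is building from about 1.5 mm of off-centre grip, so I'll relieve it while turning on to the next probe, 4° past the third notch.

{"method": "apply_moves", "body": {
  "series": [
    {"tx": -0.4, "ty": 0, "tz": -0.2, "turn": 3},
    {"tx": -0.8, "ty": 0, "tz": -0.4, "turn": 6},
    {"tx": -1.2, "ty": 0, "tz": -0.5, "turn": 9},
    {"tx": -1.2, "ty": 0, "tz": -0.5, "turn": 12},
    {"tx": -1.2, "ty": 0, "tz": -0.5, "turn": 14},
    {"tx": -1.2, "ty": 0, "tz": -0.5, "turn": 15},
    {"tx": -1.2, "ty": 0, "tz": -0.5, "turn": 16},
    {"tx": -1.2, "ty": 0, "tz": -0.5, "turn": 17},
    {"tx": -1.2, "ty": 0, "tz": -0.5, "turn": 17}
  ]
}}

```text
time: 5.67
ee_pos: [0.5495, 0.0569, 0.1193]
tool_rot: [[0.976, -0.002, -0.217], [0.217, -0.002, 0.976], [-0.003, -1.0, -0.002]]
wrist_force: [-6.3, -3.8, 8.1]
opening: 0.0404
```

```bash
python3 st.py
```

```text
time 5.6667
joints [ 0.0071  0.0087  1.9676 -0.0024  1.1678 -0.2103]
ee_pos [0.5495 0.0569 0.1193]
wrist_force [-6.3214 -3.8011  8.0806]
ft_torque [-0.6183  1.1138  0.202 ]
opening 0.04039944855423299
effort [  1.307  -30.1419 -32.5523   0.9519  -1.7457   0.3348]
yaw 12.509542401786472
```

{"method": "apply_moves", "body": {
  "series": [
    {"tx": 0, "ty": 0, "tz": 0, "turn": 1},
    {"tx": 0, "ty": 0, "tz": 0, "turn": 2},
    {"tx": 0, "ty": 0, "tz": 0, "turn": 2}
  ]
}}

```text
time: 5.92
ee_pos: [0.5494, 0.0569, 0.1193]
tool_rot: [[0.983, -0.003, -0.183], [0.183, -0.003, 0.983], [-0.003, -1.0, -0.002]]
wrist_force: [-6.4, -3.5, 8.7]
opening: 0.0402
```

```bash
python3 st.py
```

```text
time 5.9167
joints [ 0.0072  0.0087  1.9676 -0.0028  1.1679 -0.1758]
ee_pos [0.5494 0.0569 0.1193]
wrist_force [-6.4419 -3.4786  8.7364]
ft_torque [-0.6309  1.1877  0.3452]
opening 0.040182918455749624
effort [  1.1747 -30.0645 -32.6163   1.075   -1.8226   0.4878]
yaw 10.546922518048586
```

{"method": "apply_moves", "body": {
  "series": [
    {"tx": 0, "ty": 0, "tz": 0, "turn": 0.5},
    {"tx": 0, "ty": 0, "tz": 0, "turn": 1},
    {"tx": 0, "ty": 0, "tz": 0, "turn": 1}
  ]
}}

```text
time: 6.17
ee_pos: [0.5494, 0.0568, 0.1192]
tool_rot: [[0.986, -0.003, -0.167], [0.167, -0.003, 0.986], [-0.003, -1.0, -0.002]]
wrist_force: [-6.5, -3.3, 8.4]
opening: 0.0405
```

```bash
python3 st.py
```

```text
time 6.1667
joints [ 0.0073  0.0087  1.9677 -0.003   1.1681 -0.1589]
ee_pos [0.5494 0.0568 0.1192]
wrist_force [-6.5195 -3.3411  8.3776]
ft_torque [-0.6846  1.1818  0.4664]
opening 0.040496441733525686
effort [  1.0961 -30.0171 -32.6357   1.1448  -1.8607   0.5285]
yaw 9.588674418723945
```

The torque keeps rising to 0.47 N m where a click would already have given way, so the needle is seated. Click nought is therefore the third notch, at tool yaw of about 16.5°. I'll back off to yaw 116.5°, a turn of -107°, easing the lateral offset as I go.

{"method": "apply_moves", "body": {
  "series": [
    {"tx": 0, "ty": 0, "tz": 0, "turn": -5},
    {"tx": 0.1, "ty": 0, "tz": 0.1, "turn": -10},
    {"tx": 0.2, "ty": 0, "tz": 0.2, "turn": -15},
    {"tx": 0.3, "ty": 0, "tz": 0.3, "turn": -20},
    {"tx": 0.4, "ty": 0, "tz": 0.3, "turn": -25},
    {"tx": 0.4, "ty": 0, "tz": 0.4, "turn": -30},
    {"tx": 0.5, "ty": 0, "tz": 0.5, "turn": -35},
    {"tx": 0.6, "ty": 0, "tz": 0.5, "turn": -40},
    {"tx": 0.7, "ty": 0, "tz": 0.6, "turn": -45},
    {"tx": 0.8, "ty": 0, "tz": 0.7, "turn": -50},
    {"tx": 0.8, "ty": 0, "tz": 0.8, "turn": -55},
    {"tx": 0.8, "ty": 0, "tz": 0.8, "turn": -60}
  ]
}}

```text
time: 7.17
ee_pos: [0.5514, 0.0585, 0.1193]
tool_rot: [[0.346, 0.001, -0.938], [0.938, -0.0, 0.346], [-0.0, -1.0, -0.001]]
wrist_force: [-1.7, 0.1, 6.4]
opening: 0.0406
```

{"method": "apply_moves", "body": {
  "series": [
    {"tx": 0.1, "ty": 0, "tz": 0.1, "turn": -5},
    {"tx": 0.2, "ty": 0, "tz": 0.1, "turn": -10},
    {"tx": 0.4, "ty": 0, "tz": 0.2, "turn": -15},
    {"tx": 0.5, "ty": 0, "tz": 0.3, "turn": -20},
    {"tx": 0.7, "ty": 0, "tz": 0.3, "turn": -25},
    {"tx": 0.8, "ty": 0, "tz": 0.4, "turn": -30},
    {"tx": 1.0, "ty": 0, "tz": 0.5, "turn": -35},
    {"tx": 1.2, "ty": 0, "tz": 0.5, "turn": -40},
    {"tx": 1.2, "ty": 0, "tz": 0.5, "turn": -44},
    {"tx": 1.2, "ty": 0, "tz": 0.5, "turn": -47},
    {"tx": 1.2, "ty": 0, "tz": 0.5, "turn": -47},
    {"tx": 1.2, "ty": 0, "tz": 0.5, "turn": -47}
  ]
}}

```text
time: 8.17
ee_pos: [0.5512, 0.0606, 0.1193]
tool_rot: [[-0.446, 0.001, -0.895], [0.895, 0.001, -0.446], [0.001, -1.0, -0.001]]
wrist_force: [-2.4, 1.2, 5.6]
opening: 0.0403
```

```bash
python3 st.py; python3 -c "
from h import *
cam('side','s3.png');d=load('s3.png')
cv2.imwrite('pics/s3c.png',cv2.resize(d['pixels'][170:370,250:450],None,fx=3,fy=3,interpolation=cv2.INTER_CUBIC))"
```

```text
time 8.1667
joints [ 0.0121  0.0111  1.9651  0.0012  1.1645 -2.0215]
ee_pos [0.5512 0.0606 0.1193]
wrist_force [-2.4175  1.1892  5.5619]
ft_torque [0.2638 0.3062 0.0156]
opening 0.040291702227288013
effort [ -0.9829 -31.5067 -31.8477  -0.4204  -0.5403  -0.0225]
yaw 116.48697987075839
```

View pics/s3c.png

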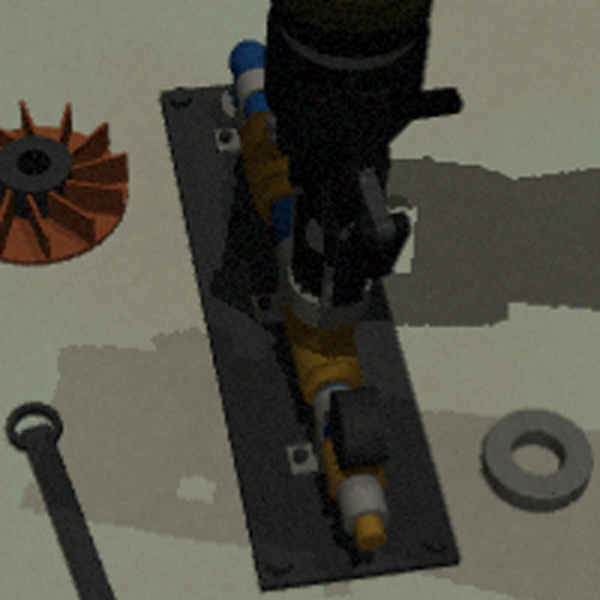

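Torque is zero at yaw 116.5°, so the knob sits in a notch. The hand still hides it in the side picture. I'll release, rise and look.

{"method": "apply_moves", "body": {
  "series": [
    {"tx": 0, "ty": 0, "tz": 0, "turn": 0},
    {"tx": 0, "ty": 0, "tz": 0, "turn": 0},
    {"tx": 0, "ty": 0, "tz": 0, "turn": 0},
    {"tx": 0, "ty": 0, "tz": 0, "turn": 0},
    {"tx": 0, "ty": 0, "tz": 0, "turn": 0},
    {"tx": 0, "ty": 0, "tz": 0, "turn": 0}
  ],
  "jaw": 85
}}

```text
time: 8.72
ee_pos: [0.5508, 0.06, 0.1181]
tool_rot: [[-0.446, -0.0, -0.895], [0.895, -0.0, -0.446], [0.0, -1.0, 0.0]]
wrist_force: [-0.4, 0.2, -0.1]
opening: 0.0848
```

{"method": "apply_moves", "body": {
  "series": [
    {"tx": 0, "ty": -20, "tz": 0, "turn": 0},
    {"tx": 0, "ty": -45, "tz": 0, "turn": 0},
    {"tx": 0, "ty": -70, "tz": 0, "turn": 0},
    {"tx": 0, "ty": -95, "tz": 0, "turn": 0},
    {"tx": 0, "ty": -110, "tz": 0, "turn": 0},
    {"tx": 0, "ty": -110, "tz": 0, "turn": 0},
    {"tx": 0, "ty": -110, "tz": 0, "turn": 0}
  ]
}}

```text
time: 9.3
ee_pos: [0.5513, 0.0601, 0.229]
tool_rot: [[-0.446, 0.002, -0.895], [0.895, -0.0, -0.446], [-0.001, -1.0, -0.002]]
wrist_force: [0.0, 0.7, -0.6]
opening: 0.0846
```

```bash
python3 st.py; python3 -c "
from h import *
cam('wrist','w4.png')
d=load('w4.png'); print(proj(d,[[.55,.0593,.146],[.594,-.074,.093]]))
cv2.imwrite('pics/w4c.png',cv2.resize(d['pixels'][190:290,260:380],None,fx=5,fy=5,interpolation=cv2.INTER_CUBIC))"
```

```text
time 9.3
joints [ 0.0118 -0.0871  1.868  -0.      1.3587 -2.0214]
ee_pos [0.5513 0.0601 0.229 ]
wrist_force [ 0.0415  0.6827 -0.5611]
ft_torque [ 0.0267 -0.015   0.0119]
opening 0.0845579698635806
effort [  0.0137 -33.9469 -38.1054   0.0002  -0.0085   0.    ]
yaw 116.49080607702246
[[318.79941237 239.2238586 ]
 [126.81546435 191.75428214]]
```

View pics/w4.png

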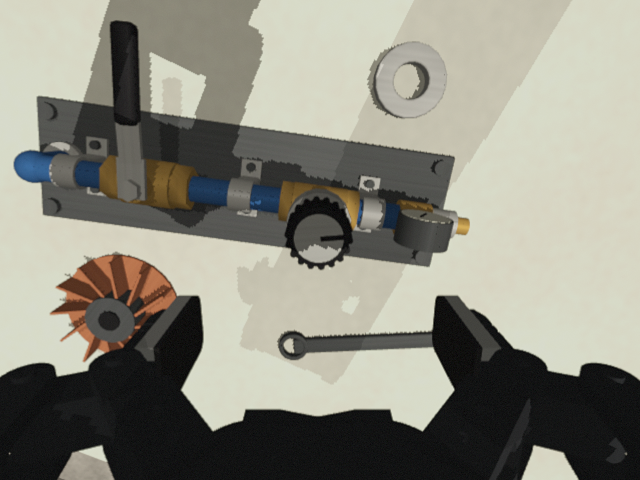

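View pics/w4c.png

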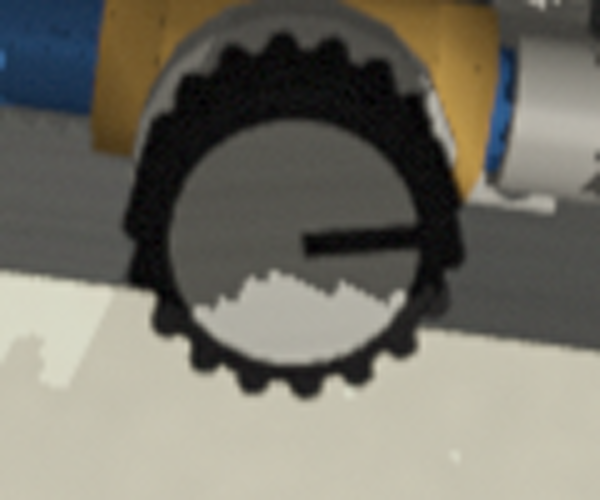

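The ridge reads (304,244)→(418,236) in the crop, close to where it was relative to the tool before the turn. Next I'll compute it in world terms and measure the lever: hub (129,186), grip ends (124,22) and (127,124).

```bash
python3 - <<'E'
from h import *
np.set_printoptions(precision=4,suppress=True)
d=load('w4.png'); f=lambda x,y:(260+x/5,190+y/5)
a=PH(d,*f(295,241),.146);b=PH(d,*f(304,244),.146);c=PH(d,*f(418,236),.146); print(a,np.degrees(np.arctan2(*(c-b)[1::-1])),np.degrees(np.arctan2(*(c-a)[1::-1])))
h=PH(d,129,186,.093);t=PH(d,124,22,.093);m=PH(d,127,124,.093);print(h,t,m,np.linalg.norm(t-h),np.linalg.norm(t-m),np.degrees(np.arctan2(*(t-h)[1::-1])))
cv2.imwrite('pics/w4l.png',cv2.resize(d['pixels'][0:210,60:200],None,fx=2.8,fy=2.8,interpolation=cv2.INTER_CUBIC))
E
```

```text
[0.5494 0.0591 0.146 ] 120.68426763684926 118.92426394137141
[ 0.5893 -0.074   0.093 ] [ 0.4892 -0.1116  0.093 ] [ 0.5489 -0.0893  0.093 ] 0.1069623197958523 0.06373203807181449 -159.3724140991322
```

{"method": "apply_moves", "body": {
  "series": [
    {"tx": 0, "ty": 0, "tz": 0, "turn": 7},
    {"tx": 0, "ty": 0, "tz": 0, "turn": 14},
    {"tx": 0, "ty": 0, "tz": 0, "turn": 21},
    {"tx": 0, "ty": 0, "tz": 0, "turn": 28},
    {"tx": 0, "ty": 0, "tz": 0, "turn": 35},
    {"tx": 0, "ty": 0, "tz": 0, "turn": 42},
    {"tx": 0, "ty": 0, "tz": 0, "turn": 49},
    {"tx": 0, "ty": 0, "tz": 0, "turn": 56},
    {"tx": 0, "ty": 0, "tz": 0, "turn": 63},
    {"tx": 0, "ty": 0, "tz": 0, "turn": 70},
    {"tx": 0, "ty": 0, "tz": 0, "turn": 77},
    {"tx": 0, "ty": 0, "tz": 0, "turn": 84}
  ],
  "jaw": 40
}}

```text
time: 10.35
ee_pos: [0.5496, 0.06, 0.2254]
tool_rot: [[0.847, -0.004, -0.532], [0.532, -0.0, 0.847], [-0.004, -1.0, 0.002]]
wrist_force: [0.1, -0.6, 0.4]
opening: 0.0397
```

{"method": "apply_moves", "body": {
  "series": [
    {"tx": 0, "ty": 0, "tz": 0, "turn": 7},
    {"tx": 0, "ty": 0, "tz": 0, "turn": 14},
    {"tx": 0, "ty": 0, "tz": 0, "turn": 21},
    {"tx": 0, "ty": 0, "tz": 0, "turn": 28},
    {"tx": 0, "ty": 0, "tz": 0, "turn": 35},
    {"tx": 0, "ty": 0, "tz": 0, "turn": 42},
    {"tx": 0, "ty": 0, "tz": 0, "turn": 49},
    {"tx": 0, "ty": 0, "tz": 0, "turn": 56},
    {"tx": 0, "ty": 0, "tz": 0, "turn": 63},
    {"tx": 0, "ty": 0, "tz": 0, "turn": 70},
    {"tx": 0, "ty": 0, "tz": 0, "turn": 77},
    {"tx": 0, "ty": 0, "tz": 0, "turn": 84}
  ]
}}

```text
time: 11.35
ee_pos: [0.5496, 0.06, 0.2254]
tool_rot: [[0.618, -0.004, 0.786], [-0.787, -0.0, 0.618], [-0.003, -1.0, -0.004]]
wrist_force: [0.4, 0.3, 0.3]
opening: 0.04
```

```bash
python3 st.py
```

```text
time 11.35
joints [ 0.0117 -0.0845  1.8717  0.      1.3588  0.9168]
ee_pos [0.5496 0.06   0.2254]
wrist_force [0.422  0.2771 0.2804]
ft_torque [-0.0177  0.0307  0.0219]
opening 0.039988119524230765
effort [ -0.0002 -32.4788 -36.4236   0.0001   0.0141  -1.2074]
yaw -51.86057412987605
```

View pics/w4l.png

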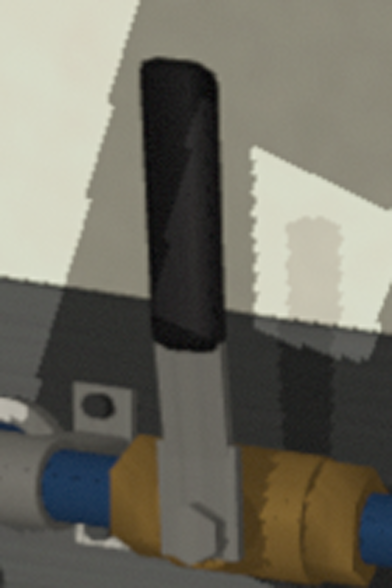

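The ridge moved from 79° to about 120°, or +40°. With 3 clicks in and 5 back out, that matches the fifth notch. Moving over the lever grip.

{"method": "apply_moves", "body": {
  "series": [
    {"tx": 20, "ty": 0, "tz": -24, "turn": 5},
    {"tx": 40, "ty": 0, "tz": -48, "turn": 10},
    {"tx": 60, "ty": 0, "tz": -72, "turn": 15},
    {"tx": 80, "ty": 0, "tz": -97, "turn": 18},
    {"tx": 107, "ty": 0, "tz": -129, "turn": 18},
    {"tx": 107, "ty": 0, "tz": -129, "turn": 18},
    {"tx": 107, "ty": 0, "tz": -129, "turn": 18},
    {"tx": 107, "ty": 0, "tz": -129, "turn": 18}
  ]
}}

```text
time: 12.02
ee_pos: [0.5157, -0.1037, 0.2265]
tool_rot: [[0.349, -0.003, 0.937], [-0.937, 0.001, 0.349], [-0.002, -1.0, -0.002]]
wrist_force: [-0.4, 0.5, 0.9]
opening: 0.0399
```

```bash
python3 st.py; python3 -c "
from h import *
d=cam('wrist','w5.png');print(proj(d,[[.5141,-.1033,.093],[.594,-.0742,.093],[.4888,-.1125,.093]]))"
```

```text
time 12.0167
joints [-0.3007 -0.1483  1.9281  0.0005  1.3648  0.9131]
ee_pos [ 0.5157 -0.1037  0.2265]
wrist_force [-0.3727  0.4783  0.8843]
ft_torque [ 0.0031 -0.0001 -0.0409]
opening 0.039853826403367265
effort [ -0.9637 -29.6236 -36.5466  -0.0458   0.0025  -0.0029]
yaw -69.55691198408162
[[315.28690824 223.27561808]
 [316.00407767 100.89306069]
 [315.0653247  257.98312207]]
```

View pics/w5.png

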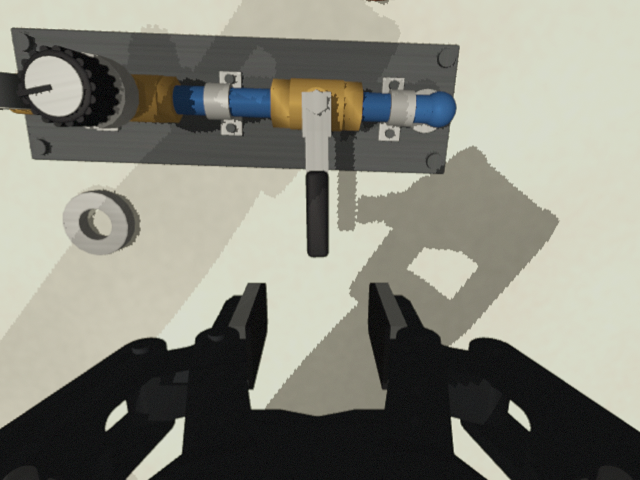

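The lever grip at (317,172)–(317,257) lines up with the prediction. Descending astride it.

{"method": "apply_moves", "body": {
  "series": [
    {"tx": 0, "ty": 30, "tz": -1, "turn": 0},
    {"tx": 0, "ty": 60, "tz": -1, "turn": 0},
    {"tx": 0, "ty": 90, "tz": -1, "turn": 0},
    {"tx": 0, "ty": 110, "tz": -1, "turn": 0},
    {"tx": 0, "ty": 130, "tz": -1, "turn": 0},
    {"tx": 0, "ty": 145, "tz": -1, "turn": 0},
    {"tx": 0, "ty": 155, "tz": -1, "turn": 0},
    {"tx": 0, "ty": 155, "tz": -1, "turn": 0},
    {"tx": 0, "ty": 155, "tz": -1, "turn": 0}
  ]
}}

```text
time: 12.82
ee_pos: [0.5155, -0.1034, 0.073]
tool_rot: [[0.351, -0.001, 0.936], [-0.936, 0.0, 0.351], [-0.001, -1.0, -0.001]]
wrist_force: [-0.0, 0.2, 1.2]
opening: 0.0402
```

{"method": "apply_moves", "body": {
  "series": [
    {"tx": 0, "ty": 0, "tz": 0, "turn": 0},
    {"tx": 0, "ty": 0, "tz": 0, "turn": 0},
    {"tx": 0, "ty": 0, "tz": 0, "turn": 0}
  ],
  "jaw": 24
}}

```text
time: 13.07
ee_pos: [0.5165, -0.1045, 0.0747]
tool_rot: [[0.35, 0.002, 0.937], [-0.937, -0.001, 0.35], [0.001, -1.0, 0.002]]
wrist_force: [-0.5, -1.3, -0.6]
opening: 0.0243
```

```bash
python3 st.py; python3 - <<'E'
from h import *
np.set_printoptions(precision=1,suppress=True)
s=manip.observe();R=np.array(s['tool_rot'])
A=np.array([.594,-.0742]);p=s['ee_pos'][:2]; v=p-A; print(np.linalg.norm(v),np.degrees(np.arctan2(v[1],v[0])))
for a in range(5,95,5):
    t=np.radians(a);w=np.array([[np.cos(t),-np.sin(t)],[np.sin(t),np.cos(t)]])@v+A-p
    print(-a,(np.append(w,0)@R*1000)[[0,2]])
E
```

```text
time 13.0667
joints [-0.3015  0.0048  2.0549  0.      1.0794  0.9115]
ee_pos [ 0.5165 -0.1045  0.0747]
wrist_force [-0.4933 -1.3222 -0.6215]
ft_torque [ 0.0318 -0.0149 -0.0058]
opening 0.02430562057694176
effort [  0.0825 -32.2782 -32.1097   0.0032  -0.0031   0.0003]
yaw -69.50307248436275
0.08321811477683608 -158.6572378096501
-5 [7.2 0.4]
-10 [14.4  1.5]
-15 [21.5  3.2]
-20 [28.4  5.4]
-25 [35.1  8.3]
-30 [41.4 11.8]
-35 [47.5 15.8]
-40 [53.2 20.3]
-45 [58.5 25.2]
-50 [63.3 30.7]
-55 [67.6 36.5]
-60 [71.4 42.7]
-65 [74.7 49.2]
-70 [77.4 55.9]
-75 [79.5 62.9]
-80 [80.9 70. ]
-85 [81.8 77.2]
-90 [82.  84.4]
```

{"method": "apply_moves", "body": {
  "series": [
    {"tx": 7.2, "ty": 0, "tz": 0.4, "turn": -5},
    {"tx": 14.4, "ty": 0, "tz": 1.5, "turn": -10},
    {"tx": 21.5, "ty": 0, "tz": 3.2, "turn": -15},
    {"tx": 28.4, "ty": 0, "tz": 5.4, "turn": -20},
    {"tx": 35.1, "ty": 0, "tz": 8.3, "turn": -25},
    {"tx": 41.4, "ty": 0, "tz": 11.8, "turn": -30},
    {"tx": 47.5, "ty": 0, "tz": 15.8, "turn": -35},
    {"tx": 53.2, "ty": 0, "tz": 20.3, "turn": -40},
    {"tx": 58.5, "ty": 0, "tz": 25.2, "turn": -45},
    {"tx": 58.5, "ty": 0, "tz": 25.2, "turn": -45}
  ]
}}

```text
time: 13.9
ee_pos: [0.5604, -0.1506, 0.074]
tool_rot: [[0.91, 0.001, 0.414], [-0.414, -0.0, 0.91], [0.001, -1.0, 0.0]]
wrist_force: [0.4, -0.5, -0.6]
opening: 0.0241
```

```bash
python3 st.py
```

```text
time 13.9
joints [-0.3552  0.121   1.9337  0.0003  1.0861  0.0714]
ee_pos [ 0.5604 -0.1506  0.074 ]
wrist_force [ 0.4131 -0.5396 -0.5651]
ft_torque [ 0.0389 -0.0323 -0.0716]
opening 0.024064547891511898
effort [  0.0426 -37.5614 -32.5992   0.0655   0.0425  -0.621 ]
yaw -24.451888515947715
```

```bash
python3 -c "
from h import *
d=cam('wrist','w6.png')
d=cam('side','s6.png');d=load('s6.png')
cv2.imwrite('pics/s6c.png',cv2.resize(d['pixels'][150:350,250:450],None,fx=3,fy=3,interpolation=cv2.INTER_CUBIC))"
```

```text
(no output)
```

View pics/w6.png

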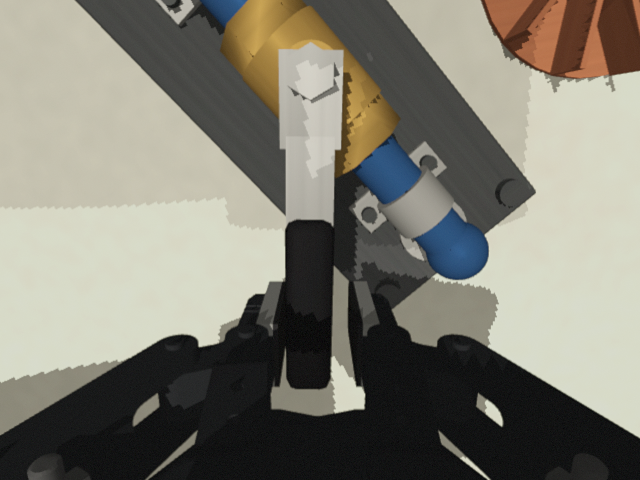

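View pics/s6c.png

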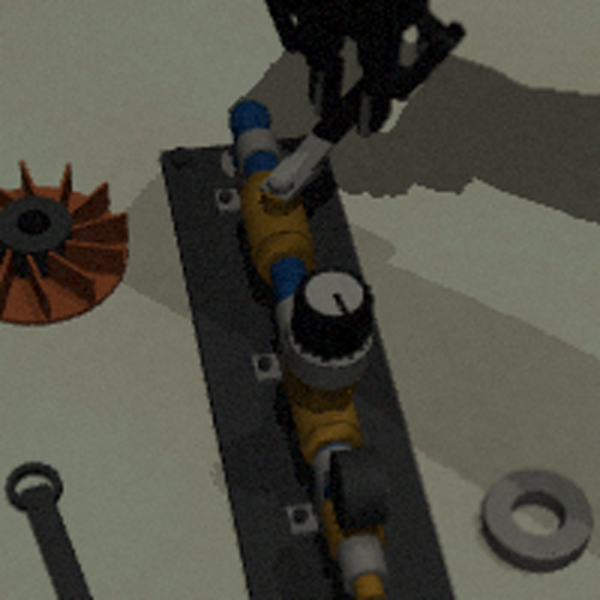

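The lever hub is at (311,75) and its grip lies between the fingers: it is following. I'll continue to the open stop.

{"method": "apply_moves", "body": {
  "series": [
    {"tx": 7.2, "ty": 0, "tz": 0.4, "turn": -5},
    {"tx": 14.4, "ty": 0, "tz": 1.5, "turn": -10},
    {"tx": 21.5, "ty": 0, "tz": 3.2, "turn": -15},
    {"tx": 28.4, "ty": 0, "tz": 5.4, "turn": -20},
    {"tx": 35.1, "ty": 0, "tz": 8.3, "turn": -25},
    {"tx": 41.4, "ty": 0, "tz": 11.8, "turn": -30},
    {"tx": 47.5, "ty": 0, "tz": 15.8, "turn": -35},
    {"tx": 53.2, "ty": 0, "tz": 20.3, "turn": -40},
    {"tx": 58.5, "ty": 0, "tz": 25.2, "turn": -45},
    {"tx": 58.5, "ty": 0, "tz": 25.2, "turn": -45}
  ]
}}

```text
time: 14.83
ee_pos: [0.6227, -0.1518, 0.0734]
tool_rot: [[0.936, -0.002, -0.351], [0.351, -0.001, 0.936], [-0.002, -1.0, 0.0]]
wrist_force: [-2.3, -0.7, 1.7]
opening: 0.0237
```

```bash
python3 st.py;python3 -c "
from h import *
d=cam('wrist','w7.png')"
```

```text
time 14.8333
joints [-0.3222  0.2465  1.7897 -0.0016  1.1072 -0.6799]
ee_pos [ 0.6227 -0.1518  0.0734]
wrist_force [-2.3083 -0.7016  1.7249]
ft_torque [-0.0995  0.4447 -0.0321]
opening 0.02370219231173637
effort [  0.9951 -43.2108 -33.4923   0.3045  -0.43    -0.5383]
yaw 20.536523439340293
```

View pics/w7.png

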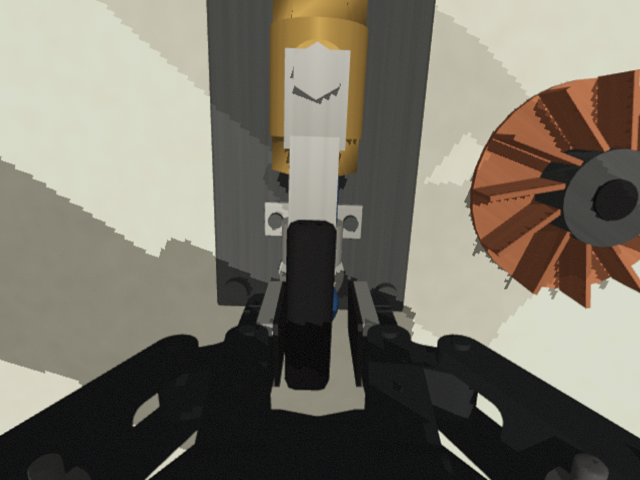

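The lever lies nearly along the pipe, with its hub at (315,75) and grip from (312,222) to (308,385). I'll nudge it 2.5 mm toward the stop, ease back, open and rise.

{"method": "apply_moves", "body": {
  "series": [
    {"tx": 1.5, "ty": 0, "tz": 0, "turn": -1},
    {"tx": 2.5, "ty": 0, "tz": 0, "turn": -1},
    {"tx": 2.5, "ty": 0, "tz": 0, "turn": -1}
  ]
}}

```text
time: 15.13
ee_pos: [0.6228, -0.1516, 0.0732]
tool_rot: [[0.931, -0.007, -0.364], [0.365, -0.001, 0.931], [-0.007, -1.0, 0.001]]
wrist_force: [-11.6, -3.1, 5.4]
opening: 0.024
```

```bash
python3 st.py
```

```text
time 15.1333
joints [-0.3211  0.2491  1.7869 -0.0035  1.1116 -0.6926]
ee_pos [ 0.6228 -0.1516  0.0732]
wrist_force [-11.5503  -3.0911   5.4397]
ft_torque [-0.4778  1.7199 -0.0976]
opening 0.024009152118348673
effort [  3.5136 -41.8295 -35.1626   1.3865  -2.4325  -0.1175]
yaw 21.377331669146045
```

The force rose to 12 N without further travel, so the lever is at its stop. Easing off, opening and rising.

{"method": "apply_moves", "body": {
  "series": [
    {"tx": -3, "ty": 0, "tz": 0, "turn": 1},
    {"tx": -4.5, "ty": 0, "tz": 0, "turn": 1},
    {"tx": -4.5, "ty": 0, "tz": 0, "turn": 1},
    {"tx": -4.5, "ty": 0, "tz": 0, "turn": 1}
  ],
  "jaw": 40
}}

```text
time: 15.47
ee_pos: [0.6217, -0.1524, 0.0736]
tool_rot: [[0.937, 0.001, -0.35], [0.35, -0.0, 0.937], [0.001, -1.0, -0.0]]
wrist_force: [-0.4, 0.6, -0.1]
opening: 0.0402
```

{"method": "apply_moves", "body": {
  "series": [
    {"tx": 0, "ty": -15, "tz": 0, "turn": 0},
    {"tx": 0, "ty": -40, "tz": 0, "turn": 0},
    {"tx": 0, "ty": -70, "tz": 0, "turn": 0},
    {"tx": 0, "ty": -100, "tz": 0, "turn": 0},
    {"tx": 0, "ty": -130, "tz": 0, "turn": 0},
    {"tx": 0, "ty": -160, "tz": 0, "turn": 0},
    {"tx": 0, "ty": -160, "tz": -30, "turn": 0},
    {"tx": 0, "ty": -160, "tz": -60, "turn": 0},
    {"tx": 0, "ty": -160, "tz": -90, "turn": 0},
    {"tx": 0, "ty": -160, "tz": -90, "turn": 0},
    {"tx": 0, "ty": -160, "tz": -90, "turn": 0}
  ]
}}

```text
time: 16.38
ee_pos: [0.6533, -0.2379, 0.2342]
tool_rot: [[0.937, 0.001, -0.348], [0.348, -0.0, 0.937], [0.001, -1.0, -0.0]]
wrist_force: [-0.1, -0.1, 0.1]
opening: 0.0398
```

```bash
python3 st.py;python3 -c "
from h import *
cam('wrist','w8.png')
d=cam('side','s8.png');cv2.imwrite('pics/s8c.png',cv2.resize(d['pixels'][150:350,250:450],None,fx=3,fy=3,interpolation=cv2.INTER_CUBIC))
d=cam('top','t8.png')
"
```

```text
time 16.3833
joints [-0.4265  0.219   1.5379  0.0003  1.3839 -0.7822]
ee_pos [ 0.6533 -0.2379  0.2342]
wrist_force [-0.1264 -0.0709  0.1142]
ft_torque [ 0.0385 -0.039  -0.0724]
opening 0.039804725358656805
effort [ -1.0897 -46.5356 -37.3728  -0.097   -0.075   -0.0243]
yaw 20.37822636510755
```

View pics/w8.png

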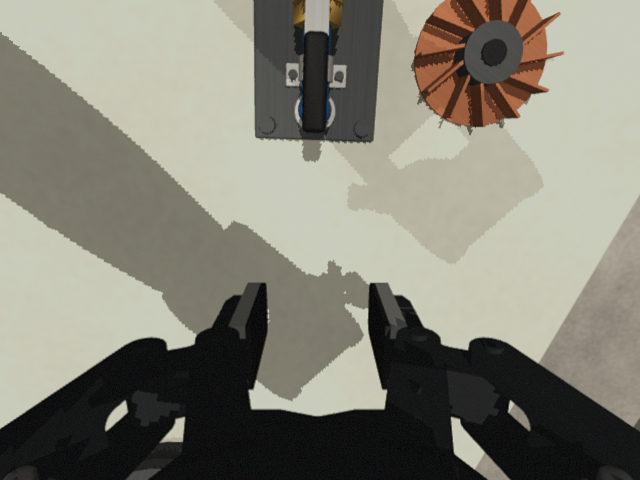

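View pics/s8c.png

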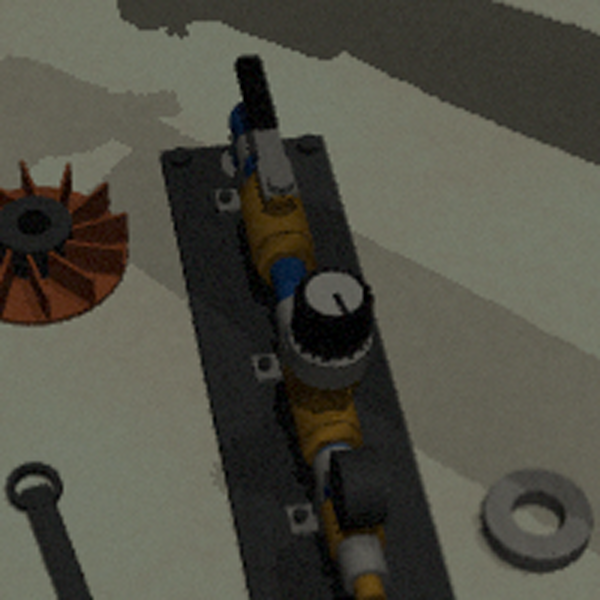

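View pics/t8.png

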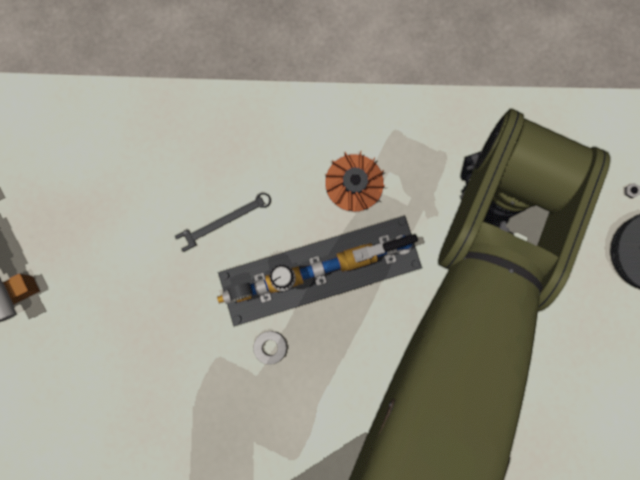

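The lever lies along the pipe: its grip in the wrist view, (316,32)–(314,132), is parallel to the plate. The knob ridge is where it was left, and the fan (355,181), bearing (270,347) and spanner haven't moved in the top view. The hand is clear, so I'm handing in.

```bash
python3 -c "
from plant import order; print(order.job_done())"
```

```text
the job is handed in; nothing more can be done
None
```

The manifold is set up for the test run and the job is handed in, at about 16.5 s of the 72 s allowed. The interface gave no verdict.

- **Throttle in:** I wound the knob clockwise three clicks with the lever still shut. Past the third notch the torque kept rising steadily to 0.47 N m, where a click gives way at about 0.15 N m. That puts the needle on its seat, below the 0.75 N m strain limit.
- **Throttle out:** I backed the knob off to the fifth notch, 100° from click nought. Torque there was close to zero. The ridge on the knob went from about 79° to 119–121°, the +40° that three clicks in and five out should give.
- **Supply lever:** I swung it anticlockwise to its stop, where the force rose to 12 N with no further travel. The pictures afterwards show it lying along the pipe.
- **Last checks:** The fan, bearing and spanner show no shift in the top view. The wrist force is near zero and the hand is clear, about 0.23 m up.

**What went wrong or disagreed:**
- My first two move calls were refused for missing fields; the arm did not move.
- The knob was gripped about 1.5 mm off centre. This gave up to about 10 N of side force, which I eased by shifting the hand.
- The torque on the seat started a degree or so later than expected, which I put down to give in the grip.

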